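Roll the drawing tube into its V-cradle

ROBOT

A 7-joint arm with a two-finger parallel gripper is mounted at the origin on the work surface. World frame = base frame: x ahead of the robot, y to its left, z up, the work surface at z = 0. Lengths are in m, angles in degrees, forces in N, time in s.
With the tool pointing down it reaches from about 0.425 to 1.025 m from the base axis. Payload 3.6 kg.
Tool frame: the origin (TCP) lies between the finger pads; the fingertips stand 25 mm ahead of it and the grasp point (between the pads) lies 6 mm ahead of it; z points along the fingers, x is the direction in which the jaws open and shut, and the axes are right-handed (so a half turn about z gives the same grasp; the last joint's range is limited). The gripper opens to 85 mm and grips with 20 to 120 N. Pads are 22 mm wide; open, the fingers measure 114 mm over their backs; the gripper's body (76 mm by 85 mm) begins 54 mm behind the grasp point. The pads swing forward as they close: fully open they stand 13 mm farther back than shut.
Start: joints at [-70.159, 33.873, 2.773, 92.16, -1.908, 54.013, -1.931], TCP at [0.309, 0.656, 0.234] pointing down, gripper open.
Joint ranges: [-153.93, 153.93], [-27.13, 128.08], [-72.61, 78.16], [10.71, 143.7], [-87.88, 267.88], [4.46, 118.87], [-176.78, 176.78]. Speed limits (degrees/s): [147.25, 147.25, 180, 180, 180, 180, 180].

INTERFACE

Orientations are given as a 3x3 rotation matrix whose columns are the frame's x, y, z axes.
In Python, from workcell import telemetry, optics, ticket gives the robot as it stands.
- The arm moves only by the tool jog_arm, never from a script. Its argument "plan" is a list that holds one entry, the list of rows, each a list of 7 numbers: the shift along the world's x, y, z in m, then the turn, a rotation vector about the world's x, y, z in rad, then the gripper command: -1 is fully open, 1 is shut, values between are in proportion. In form: [[[dx, dy, dz, rx, ry, rz, claw], ...]]. A call has exactly 5 rows; each row shifts and turns the commanded pose from where the row before left it; what a row does not reach is not made up. A row lasts 1/8 s, in which the tool goes at most 62.5 mm and 10.7 degrees, less where a joint would pass 70% of its speed; a pose out of reach is approached as far as the arm can. A call is refused whole if a number of a shift passes 0.0625 or a number of a turn 0.188, either way. A call with a gripper value outside its range is refused whole. The fingers move at their own pace and stop on an object; the grip force is fixed at half the most. Time passes only in rows, so rows that do not move let the fingers close, or fill a call up. It gives the time, the measured TCP pose, the force and the opening at its end, in the units of the state.
- telemetry.read_state(): the state, without advancing time (a new reading comes with each control period).
- optics.get_image(name): name is "side" or "top" or "wrist"; returns the picture (420x560x3 uint8, red, green, blue); there is no depth.
- optics.calibration(name): a dict with "K" (3x3 intrinsics, pixels), "distortion" ([k1, k2, p1, p2, k3] as OpenCV has them; the pictures are not rectified), "world_from_camera" (4x4, takes a point from camera to world coordinates). Camera axes: x right, y up, looking along -z (the intrinsics and any distortion apply to the point x, -y, -z); pixel columns grow to the right and rows downward; lengths in m; the calibration is good to about 2 mm. A picture is of the moment at which its call begins: read the wrist's pose just before it. calibration takes no time and is no camera call; for the wrist camera it gives the pose at the moment of the call.
- ticket.finish_job(): hands the job in, once; it reports no verdict.
The state is a dict: "clock": time; "joint_pos": joint angles; "joint_velocities": joint speeds; "joint_torque": joint torques, N m; "ee_pos": TCP position; "ee_rot": TCP orientation; "contact_force": force on the tool from outside, world axes, zero at the start; "wrist_torque": the same for the moment, N m; "gripper_width": finger opening in m.
Only numpy, scipy, OpenCV 4.12 (cv2) and the standard library are available. Lean on these libraries where they do the work, as an engineer would, in place of code of your own. Each camera call takes 0.05 s, during which the arm holds its last target. There are 200 camera calls.

TASK

On the painting-class table, first push the little paint jar sideways along the table top until it stands out of the way of the drawing tube, beside the lane that leads to the wooden V-cradle. Then gently roll the tube along the table by its side, up the short ramp and into the cradle, so that it lies at rest in the V. Only push and roll with the fingers: do not pinch, lift or carry the jar or the tube, keep the jar upright, and leave the cup, the coffee and the other things where they are.

Things in the scene. Friction and masses are not known exactly. Their poses are not given: they have to be found in the camera images.
- tube: Brown varnished (slippery) drawing tube, white caps, a red strip (up at the start), lying on the table: diameter 60 mm, length 160 mm, 0.22 kg, rolls freely. Origin: its middle, on the axis, 30 mm above the table; y axis along the tube, x and z turn as it rolls. It starts 225 to 260 mm in front of the groove (cradle -x), up to 0.2 rad off parallel to it and 12 mm off the lane's centre line.
- cradle: Wooden V-cradle fixed to the table, 120 mm wide (y). Origin: on the table top, below the middle of the groove; y along the groove, x across it. The tube enters from -x, along the lane (the strip of table on the cradle's -x axis). Far 45 degree wall rises to 42 mm at x = +53 mm; block ends at x = +66 mm. The seated tube's axis is at x = 0, 31 mm above the table.
- jar: Paint jar, amber glass, black lid with ochre dot: diameter 44 mm, height 46 mm, 0.14 kg, standing in the lane about 145 mm in front of the groove, up to 50 mm off its centre line. Origin: centre of its underside. Out of the way when its centre is over 120 mm to either side of the lane's centre line (cradle y beyond +-120 mm); the table is free to 200 mm on both sides.
- cup: Dark brown paper cup with a cardboard sleeve, 72 mm across the rim, 95 mm high, standing to the left (+y) of the cradle, its centre about 180 mm from the cradle's. Origin: centre of its underside. Leave alone.
- coffee: White coffee mug on a saucer with a spoon, saucer diameter 130 mm, 78 mm high, standing to the right (-y) of the cradle, its centre about 190 mm from the cradle's. Origin: centre of its underside. Leave alone.
- gesso_jar: Larger jar, diameter 60 mm, height 75 mm, on the left of the table. Origin: centre of its underside. Leave alone.
- paint_tube: Aluminium and blue paint tube lying flat on the right of the table, about 110 mm long, 36 mm wide, 20 mm high. Origin: its middle, on the table. Leave alone.
- brush: Paint brush 200 mm long lying on the right of the table. Origin: its underside. Leave alone.
- cradle_lip (a point): Middle of the lip of the cradle, at cradle x = -24 mm, 13 mm above the table. A ramp climbs to it from the table at cradle x = -86 mm; behind it the 45 degree near wall falls into the V. Once past the lip the tube drops 12 mm into the V by itself.
Mind the look-alikes: they are no part of the job. Of the things like the jar, leave any that is green or purple; of the rest the larger one is meant.

How it is judged (in metres and radians):
On the way, in this order (a step that is already met when the one before it is completed fails the run):
1. the paint jar stands clear of the lane, more than 120 mm to the side of its centre line ((y of jar in the frame of cradle above 0.12 m or y of jar in the frame of cradle below -0.12 m)), for 0.1 s.
2. the tube has been rolled, not slid: it has turned by more than a quarter turn (1.8 rad) (angle between tube's own z axis and vertical above 1.8 rad), for 0.02 s.
At the end, for the whole second after the job is handed in: The tube rests in the V: axis within 8 mm of the groove across it, 25 to 37 mm high, within 0.08 rad of its direction, its middle within 45 mm of the cradle's; the jar stands upright on the table, its centre over 120 mm to the side of the lane's centre line (x of tube in the frame of cradle between -0.008 and 0.008 m and y of tube in the frame of cradle between -0.045 and 0.045 m and height (world z) of tube between 0.025 and 0.037 m and angle between the y axis of tube and the y axis of cradle, either way round below 0.08 rad and linear speed of tube below 0.02 m/s and (y of jar in the frame of cradle above 0.12 m or y of jar in the frame of cradle below -0.12 m) and angle between jar's own z axis and vertical below 0.1 rad and height (world z) of jar between -0.008 and 0.008 m); the robot touches nothing.
It fails at once if the tube is lifted off the table or the cradle, or carried (height (world z) of tube above 0.06 m or (height (world z) of tube above 0.038 m and x of tube in the frame of cradle below -0.11 m)).
It fails at once if the tube is flung (faster than 0.7 m/s) (linear speed of tube above 0.7 m/s).
It fails at once if the paint jar is lifted or tipped over (height (world z) of jar above 0.01 m or angle between jar's own z axis and vertical above 0.5 rad).
It fails at once if the paint jar is pinched or pressed hard (over 15 N from the fingers) (contact force between the fingers and jar above 15 N).
It fails at once if the cup, the coffee, the larger jar, the paint tube or the brush is moved by more than 20 mm (distance of any of cup, coffee, gesso_jar, paint_tube, brush from where it was at the start of the episode above 0.02 m).
It also fails if it takes over 58 s, if anything falls off the work surface, if the arm or the gripper's body presses on something with over 40 N, if the wrist force passes 120 N, or if a joint passes its speed limit or range.

## Working session

There is one attempt and no reset: what is moved stays moved. The work goes in short steps, Python scripts to look and compute and a tool call to move; the robot and the scene stay as the last step left them, time stands still between calls to the robot, and variables do not carry over. Pictures are saved under pics/ and viewed, on a budget of 10 in all, crops included, one or two more only if the job needs it, and the job is handed in when it is done.

Besides the shell and the picture viewer there is one more tool, called after "Call:" as name(argument=value, ...) on one line, values as JSON. jog_arm: Moves the arm, as the interface text tells. Its arguments: {"type":"object","properties":{"plan":{"type":"array","items":{"type":"array","items":{"type":"array","items":{"type":"number"}}}}},"required":["plan"]}

```bash
mkdir -p pics; cat > h.py <<'E'
import numpy as np, cv2
from workcell import telemetry, optics, ticket
def ray(name,uv,c=None):
    c=c or optics.calibration(name)
    p=cv2.undistortPoints(np.array(uv,float).reshape(-1,1,2),np.array(c["K"]),np.array(c["distortion"])).reshape(-1,2)
    T=np.array(c["world_from_camera"])
    d=np.c_[p[:,0],-p[:,1],-np.ones(len(p))]@T[:3,:3].T
    return T[:3,3],d
def at(name,uv,z,c=None):
    o,d=ray(name,uv,c); z=np.broadcast_to(z,len(d))
    return o+d*((z-o[2])/d[:,2])[:,None]
def snap(name,f):
    im=optics.get_image(name); cv2.imwrite(f"pics/{f}.png",im[:,:,::-1]); return im
E
python3 - <<'E'
from h import *
a=snap("top","top1"); b=snap("side","side1")
for n in("top","side"):
    c=optics.calibration(n); print(np.round(c["world_from_camera"],3).tolist(), np.round(c["K"],1).tolist())
print(telemetry.read_state())
E
```

```text
[[-0.003, 0.981, -0.193, 0.375], [-1.0, -0.008, -0.027, -0.016], [-0.028, 0.193, 0.981, 1.145], [0.0, 0.0, 0.0, 1.0]] [[396.6, 0.0, 273.5], [0.0, 396.6, 213.0], [0.0, 0.0, 1.0]]
[[0.747, 0.495, -0.444, -0.036], [-0.665, 0.567, -0.486, -0.642], [0.012, 0.658, 0.753, 1.05], [0.0, 0.0, 0.0, 1.0]] [[468.4, 0.0, 284.1], [0.0, 468.4, 210.9], [0.0, 0.0, 1.0]]
{'clock': 0.1, 'joint_pos': array([-70.15893432,  33.92304001,   2.76503557,  92.22945927,
        -1.90831894,  54.0126668 ,  -1.93108047]), 'joint_velocities': array([-0.02224776, -0.12122543,  0.04269229, -0.16264058, -0.00894743,
       -0.04647518,  0.01739373]), 'joint_torque': array([ 4.15707254e-03, -5.49992573e+01,  1.55287195e+00, -1.98823088e+01,
        9.65855434e-03,  3.77656426e-03, -1.14483561e-05]), 'ee_pos': array([0.30831374, 0.65534625, 0.2325191 ]), 'ee_rot': array([[ 4.25650773e-01,  9.04887160e-01, -8.04645011e-04],
       [ 9.04885134e-01, -4.25651524e-01, -1.91690175e-03],
       [-2.07707816e-03,  8.78194041e-05, -9.99997839e-01]]), 'contact_force': array([-0.14576178, -1.38846713,  1.05261183]), 'wrist_torque': array([-0.01886133, -0.00179821, -0.04382199]), 'gripper_width': 0.08518134821857286}
```

View pics/top1.png

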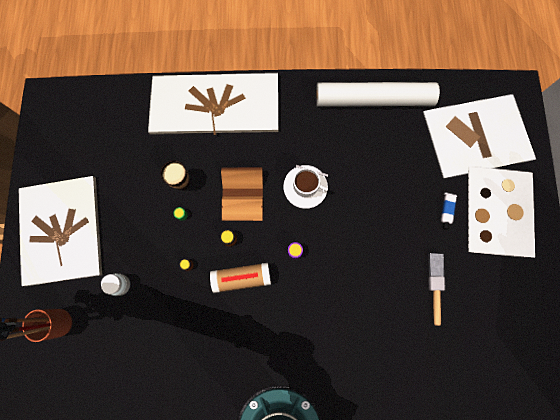

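View pics/side1.png

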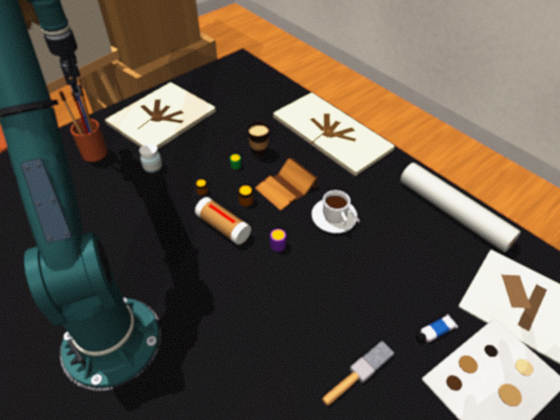

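The top view shows the tube at (240,277), the jar lid at (228,237), a smaller amber decoy at (184,264), a green one at (180,213) and a purple one at (295,250). The cradle spans about (222,167) to (262,220), with the cup at (175,175) and the coffee at (305,187). I'll zoom in for accuracy.

```bash
python3 - <<'E'
from h import *
a=cv2.imread("pics/top1.png")[155:305,160:330]
cv2.imwrite("pics/crop1.png",cv2.resize(a,None,fx=4,fy=4,interpolation=cv2.INTER_CUBIC)*1)
g=cv2.cvtColor(a,cv2.COLOR_BGR2HSV)
m=cv2.inRange(g,(18,120,120),(35,255,255)); n,l,s,c=cv2.connectedComponentsWithStats(m)
for i in range(1,n):
    if s[i,4]>20: print("yel",c[i]+[160,155],s[i,4],at("top",[c[i]+[160,155]],.046).round(4))
m=cv2.inRange(g,(0,180,150),(6,255,255))|cv2.inRange(g,(174,180,150),(180,255,255)); p=np.argwhere(m>0)[:,::-1].astype(np.float32)
r=cv2.minAreaRect(p); print("red",r); b=cv2.boxPoints(r)+[160,155]; print(at("top",b,.06).round(4)); print(at("top",[np.array(r[0])+[160,155]],.06))
E
```

```text
yel [178.51666667 212.33333333] 60 [[0.5949 0.2856 0.046 ]]
yel [226.73015873 236.34920635] 126 [[0.525  0.1455 0.046 ]]
yel [294.94392523 249.4953271 ] 107 [[ 0.4871 -0.0452  0.046 ]]
yel [184.34210526 263.88157895] 76 [[0.4483 0.263  0.046 ]]
red ((79.12885284423828, 121.86979675292969), (4.323184967041016, 36.4906120300293), 81.57302856445312)
[[0.4105 0.1577 0.06  ]
 [0.4248 0.0593 0.06  ]
 [0.4132 0.0576 0.06  ]
 [0.399  0.1557 0.06  ]]
[[0.41190114 0.10754164 0.06      ]]
```

View pics/crop1.png

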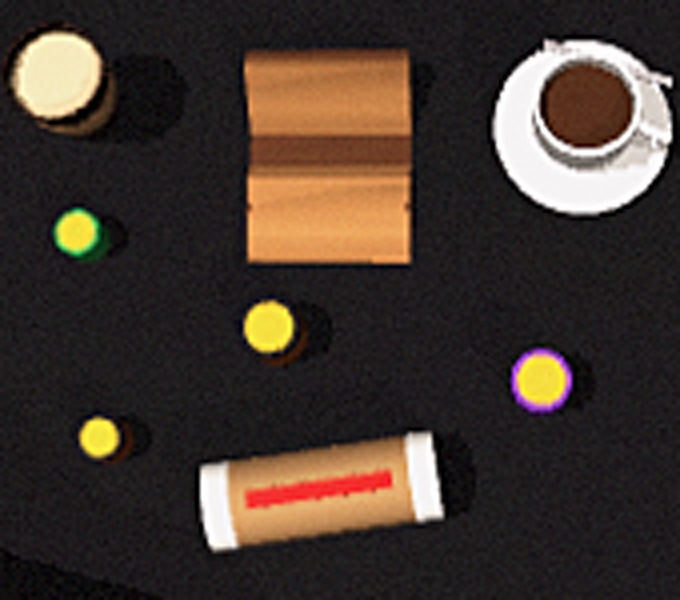

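The 4x crop shows the ramp foot from (248,263) to (410,263), the lip near row 172, and the far edge from (246,52) to (409,50). The jar lid is at (269,327) and the tube's caps are near (217,507) and (425,476).

```bash
python3 - <<'E'
from h import *
f=lambda p:np.array(p)/4+[160-.375,155-.375]
P=lambda p,z:at("top",f(p),z)[:,:2]
foot=P([(248,263),(410,263)],0); far=P([(246,52),(409,50)],[.042]*2); lip=P([(249,174),(409,174)],.013); bot=P([(250,135),(409,135)],.0)
for n,v in(("foot",foot),("far",far),("lip",lip)): print(n,v.round(4).tolist(),v.mean(0).round(4), np.linalg.norm(v[0]-v[1]).round(4))
# tube silhouettes: cap ends at top
e=P([(217,507),(425,476)],.045); print("caps",e.round(4).tolist())
print("capedge", P([(200,467),(213,551),(434,432),(443,519)],.03).round(4).tolist())
# side view: jar lid
s=cv2.imread("pics/side1.png"); g=cv2.cvtColor(s,cv2.COLOR_BGR2HSV)
m=cv2.inRange(g,(18,120,120),(35,255,255)); n,l,st,c=cv2.connectedComponentsWithStats(m)
for i in range(1,n):
    if st[i,4]>20 and 150<c[i][1]<260 : print("yel",c[i],st[i,4],at("side",[c[i]],.046).round(4))
m=cv2.inRange(g,(0,180,150),(6,255,255))|cv2.inRange(g,(174,180,150),(180,255,255)); m[:150]=0;p=np.argwhere(m>0)[:,::-1].astype(np.float32)
r=cv2.minAreaRect(p); print("red",r, at("side",[r[0]],.06))
for n in("top","side"): print(n, at(n,[(114,283)] if n=="top" else [(150,150)],.075), at("top",[(175,174)],.095), at("top",[(305,190)],0.0))
E
```

```text
foot [[0.5789, 0.1683], [0.578, 0.0488]] [0.5784 0.1086] 0.1196
far [[0.7277, 0.1667], [0.7277, 0.0476]] [0.7277 0.1072] 0.1191
lip [[0.6431, 0.167], [0.642, 0.049]] [0.6425 0.108 ] 0.1181
caps [[0.4002, 0.179], [0.4211, 0.0355]]
capedge [[0.4283, 0.1943], [0.3702, 0.1838], [0.4523, 0.0299], [0.3921, 0.0237]]
yel [234.82692308 157.15384615] 52 [[0.5888 0.2766 0.046 ]]
yel [200.55737705 182.54098361] 61 [[0.4425 0.2548 0.046 ]]
yel [245.00961538 189.63461538] 104 [[0.5245 0.1444 0.046 ]]
yel [277.82716049 234.30864198] 81 [[ 0.4868 -0.0462  0.046 ]]
red ((221.42799377441406, 213.10398864746094), (29.662160873413086, 2.9725403785705566), 34.695152282714844) [[0.41067302 0.10572394 0.06      ]]
top [[0.39406203 0.44878058 0.075     ]] [[0.69410098 0.28707168 0.095     ]] [[ 0.66868684 -0.07853619  0.        ]]
side [[0.39233762 0.4481997  0.075     ]] [[0.69410098 0.28707168 0.095     ]] [[ 0.66868684 -0.07853619  0.        ]]
```

Call:
jog_arm(plan=[[[0.0217, -0.057, 0, 0, 0, -0.113, 0.3], [0.0217, -0.057, 0, 0, 0, -0.113, 0.3], [0.0217, -0.057, 0, 0, 0, -0.113, 0.3], [0.0217, -0.057, 0, 0, 0, -0.113, 0.3], [0.0217, -0.057, 0, 0, 0, -0.113, 0.3]]])

```text
clock: 0.72
ee_pos: [0.4175, 0.3689, 0.2334]
ee_rot: [[0.846, 0.533, -0.0], [0.533, -0.846, -0.0], [-0.0, 0.0, -1.0]]
contact_force: [1.4, -0.4, 0.2]
gripper_width: 0.0298
```

Call:
jog_arm(plan=[[[0.0217, -0.057, 0, 0, 0, -0.113, 0.3], [0.0217, -0.057, 0, 0, 0, -0.113, 0.3], [0.0217, -0.057, 0, 0, 0, -0.113, 0.3], [0.0217, -0.057, 0, 0, 0, -0.113, 0.3], [0.0217, -0.057, 0, 0, 0, -0.113, 0.3]]])

```text
clock: 1.35
ee_pos: [0.5259, 0.0843, 0.2335]
ee_rot: [[1.0, -0.002, -0.0], [-0.002, -1.0, 0.0], [-0.0, -0.0, -1.0]]
contact_force: [0.2, -0.7, 0.3]
gripper_width: 0.0296
```

Call:
jog_arm(plan=[[[0, 0, -0.04, 0, 0, 0, 0.3], [0, 0, -0.04, 0, 0, 0, 0.3], [0, 0, -0.02, 0, 0, 0, 0.3], [0, 0, 0, 0, 0, 0, 0.3], [0, 0, 0, 0, 0, 0, 0.3]]])

```text
clock: 1.98
ee_pos: [0.5262, 0.0861, 0.1342]
ee_rot: [[1.0, 0.001, 0.001], [0.001, -1.0, 0.0], [0.001, -0.0, -1.0]]
contact_force: [-0.3, 1.3, 0.6]
gripper_width: 0.0301
```

Call:
jog_arm(plan=[[[0, -0.002, -0.03, 0, 0, 0, 0.3], [0, 0, -0.03, 0, 0, 0, 0.3], [0, 0, -0.025, 0, 0, 0, 0.3], [0, 0, -0.01, 0, 0, 0, 0.3], [0, 0, 0, 0, 0, 0, 0.3]]])

```text
clock: 2.6
ee_pos: [0.5261, 0.0841, 0.039]
ee_rot: [[1.0, 0.001, 0.001], [0.001, -1.0, 0.0], [0.001, -0.0, -1.0]]
contact_force: [0.2, 0.6, 0.2]
gripper_width: 0.0297
```

```bash
python3 - <<'E'
from h import *
s=snap("side","side2"); cv2.imwrite("pics/c2.png",cv2.resize(s[110:270,150:360,::-1],None,fx=3,fy=3))
E
```

```text
(no output)
```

View pics/c2.png

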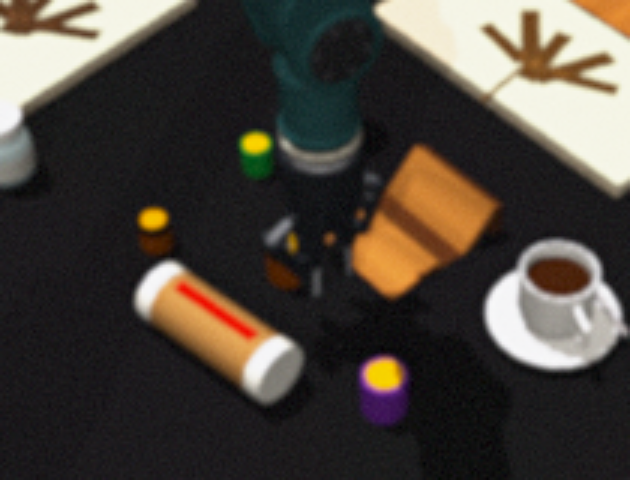

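The fingers are down at about (315,275) on the free side of the jar (285,265), and nothing else is in the way, so I'll start pushing.

Call:
jog_arm(plan=[[[0, 0.006, 0, 0, 0, 0, 0.3], [0, 0.005, 0, 0, 0, 0, 0.3], [0, 0.004, 0, 0, 0, 0, 0.3], [0, 0.004, 0, 0, 0, 0, 0.3], [0, 0.004, 0, 0, 0, 0, 0.3]]])

```text
clock: 3.28
ee_pos: [0.5256, 0.1073, 0.0386]
ee_rot: [[1.0, 0.001, -0.0], [0.001, -1.0, -0.0], [-0.0, 0.0, -1.0]]
contact_force: [0.5, -0.7, -0.2]
gripper_width: 0.0299
```

Call:
jog_arm(plan=[[[0, 0.006, 0, 0, 0, 0, 0.3], [0, 0.006, 0, 0, 0, 0, 0.3], [0, 0.006, 0, 0, 0, 0, 0.3], [0, 0.006, 0, 0, 0, 0, 0.3], [0, 0.006, 0, 0, 0, 0, 0.3]]])

```text
clock: 3.9
ee_pos: [0.5258, 0.1371, 0.0387]
ee_rot: [[1.0, 0.001, 0.0], [0.001, -1.0, -0.0], [0.0, 0.0, -1.0]]
contact_force: [1.1, -1.8, 0.8]
gripper_width: 0.0297
```

Call:
jog_arm(plan=[[[0, 0.006, 0, 0, 0, 0, 0.3], [0, 0.006, 0, 0, 0, 0, 0.3], [0, 0.006, 0, 0, 0, 0, 0.3], [0, 0.006, 0, 0, 0, 0, 0.3], [0, 0.006, 0, 0, 0, 0, 0.3]]])

```text
clock: 4.53
ee_pos: [0.5256, 0.1674, 0.0386]
ee_rot: [[1.0, 0.001, -0.0], [0.001, -1.0, 0.0], [-0.0, -0.0, -1.0]]
contact_force: [-0.7, -1.7, 1.5]
gripper_width: 0.0295
```

Call:
jog_arm(plan=[[[0, 0.006, 0, 0, 0, 0, 0.3], [0, 0.006, 0, 0, 0, 0, 0.3], [0, 0.006, 0, 0, 0, 0, 0.3], [0, 0.006, 0, 0, 0, 0, 0.3], [0, 0.004, 0, 0, 0, 0, 0.3]]])

```text
clock: 5.15
ee_pos: [0.5256, 0.1956, 0.0386]
ee_rot: [[1.0, 0.001, -0.0], [0.001, -1.0, 0.0], [-0.0, -0.0, -1.0]]
contact_force: [0.0, -1.5, 2.0]
gripper_width: 0.03
```

```bash
python3 - <<'E'
from h import *
a=snap("top","top3")[155:305,130:330]; s=snap("side","s3")[110:270,150:360]
cv2.imwrite("pics/c3.png",np.vstack([cv2.resize(x[:,:,::-1],(400,300)) for x in(a,s)]))
E
```

```text
(no output)
```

View pics/c3.png

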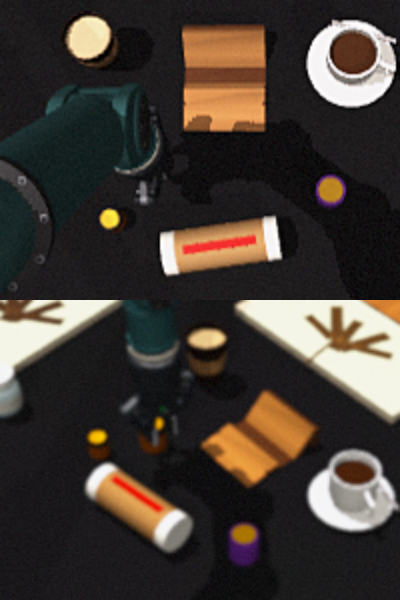

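The jar stays upright between the fingertips (side crop 155,435), and the other things haven't moved. I'll push 28 mm more, then back off.

Call:
jog_arm(plan=[[[0, 0.006, 0, 0, 0, 0, 0.3], [0, 0.006, 0, 0, 0, 0, 0.3], [0, 0.006, 0, 0, 0, 0, 0.3], [0, 0.006, 0, 0, 0, 0, 0.3], [0, 0.004, 0, 0, 0, 0, 0.3]]])

```text
clock: 5.88
ee_pos: [0.5256, 0.2237, 0.0386]
ee_rot: [[1.0, 0.002, -0.0], [0.002, -1.0, 0.0], [-0.0, -0.0, -1.0]]
contact_force: [0.6, -2.1, 0.3]
gripper_width: 0.0297
```

Call:
jog_arm(plan=[[[0, -0.004, 0, 0, 0, 0, 0.3], [0, -0.015, 0, 0, 0, 0, 0.3], [0, -0.02, 0, 0, 0, 0, 0.3], [0, 0, 0.05, 0, 0, 0, 0.1], [0, 0, 0.06, 0, 0, 0, -0.4]]])

```text
clock: 6.5
ee_pos: [0.5247, 0.1817, 0.1487]
ee_rot: [[1.0, -0.002, -0.003], [-0.002, -1.0, -0.002], [-0.003, 0.002, -1.0]]
contact_force: [1.2, 0.5, -0.3]
gripper_width: 0.0556
```

Call:
jog_arm(plan=[[[0, -0.01, 0.05, 0, 0, 0.18, -0.4], [-0.01, -0.01, 0, 0, 0, 0.18, -0.4], [-0.015, -0.01, 0, 0, 0, 0.18, -0.4], [-0.015, -0.01, 0, 0, 0, 0.18, -0.4], [-0.015, -0.01, 0, 0, 0, 0.18, -0.4]]])

```text
clock: 7.12
ee_pos: [0.4697, 0.1322, 0.1986]
ee_rot: [[0.617, 0.787, -0.0], [0.787, -0.617, -0.0], [-0.0, -0.0, -1.0]]
contact_force: [0.0, 0.2, -0.8]
gripper_width: 0.0596
```

Call:
jog_arm(plan=[[[-0.01, -0.01, 0, 0, 0, 0.18, -0.4], [-0.01, -0.01, 0, 0, 0, 0.18, -0.4], [-0.01, -0.01, 0, 0, 0, 0.18, -0.4], [-0.01, 0, 0, 0, 0, 0.13, -0.4], [0, 0, 0, 0, 0, 0, -0.4]]])

```text
clock: 7.75
ee_pos: [0.4295, 0.1025, 0.1985]
ee_rot: [[0.003, 1.0, -0.001], [1.0, -0.003, -0.0], [-0.0, -0.001, -1.0]]
contact_force: [0.1, -0.7, -0.7]
gripper_width: 0.0599
```

```bash
python3 - <<'E'
from h import *
s=telemetry.read_state(); print(s["joint_pos"].round(1),s["ee_pos"].round(4),s["clock"])
for n in ("top","side"):
    im=snap(n,n+"4"); g=cv2.cvtColor(im,cv2.COLOR_RGB2HSV)
    m=cv2.inRange(g,(18,120,90),(35,255,255)); k,l,st,c=cv2.connectedComponentsWithStats(m)
    for i in range(1,k):
        if st[i,4]>20 and 150<c[i][1]<280 and c[i][0]<320: print(n,c[i].round(1),st[i,4],at(n,[c[i]],.046).round(4))
E
```

```text
[-20.   16.9   0.9 129.4  -0.5  33.8  71.1] [0.4295 0.1025 0.1985] 7.75
top [178.4 212.3] 59 [[0.5949 0.2858 0.046 ]]
top [189.5 234.3] 90 [[0.5314 0.2512 0.046 ]]
top [294.9 249.3] 103 [[ 0.4877 -0.0451  0.046 ]]
side [222.2 171. ] 73 [[0.5211 0.2524 0.046 ]]
side [200.5 182.6] 67 [[0.4424 0.2548 0.046 ]]
side [278.  234.5] 73 [[ 0.4868 -0.0468  0.046 ]]
```

Call:
jog_arm(plan=[[[-0.01, 0.005, 0, 0, 0.09, 0, -0.4], [-0.015, 0, 0, 0, 0.09, 0, -0.4], [-0.015, 0, 0, 0, 0.09, 0, -0.4], [-0.015, 0, 0, 0, 0.09, 0, -0.4], [-0.015, 0, 0, 0, 0, 0, -0.4]]])

```text
clock: 8.48
ee_pos: [0.3622, 0.1092, 0.198]
ee_rot: [[0.002, 0.937, -0.351], [1.0, -0.002, 0.001], [-0.0, -0.351, -0.937]]
contact_force: [-0.2, 0.3, -1.0]
gripper_width: 0.0599
```

```bash
python3 -c "
from h import *
print(telemetry.read_state()['joint_pos'].round(1))"
```

```text
[-16.8  21.4  -2.1 125.6  -7.3  52.7  76.4]
```

Call:
jog_arm(plan=[[[-0.006, 0, -0.04, 0, 0, 0, -0.4], [0, 0, -0.04, 0, 0, 0, -0.4], [0, 0, -0.035, 0, 0, 0, -0.4], [0, 0, -0.025, 0, 0, 0, -0.4], [0, 0, -0.008, 0, 0, 0, -0.4]]])

```text
clock: 9.1
ee_pos: [0.3536, 0.1088, 0.05]
ee_rot: [[-0.0, 0.935, -0.353], [1.0, -0.0, -0.001], [-0.001, -0.353, -0.935]]
contact_force: [0.4, -0.2, 0.8]
gripper_width: 0.0598
```

```bash
python3 - <<'E'
from h import *
print(telemetry.read_state()['joint_pos'].round(1))
a=snap("top","top5")[155:305,130:330]; s=snap("side","s5")[110:270,150:360]; w=snap("wrist","w5")
cv2.imwrite("pics/c5.png",np.vstack([np.hstack([cv2.resize(x[:,:,::-1],(400,300)) for x in(a,s)]),np.hstack([cv2.resize(w[:,:,::-1],(400,300)),np.zeros((300,400,3),np.uint8)])]))
E
```

```text
[-16.1  37.2  -3.5 130.8  -8.6  31.9  78.8]
```

View pics/c5.png

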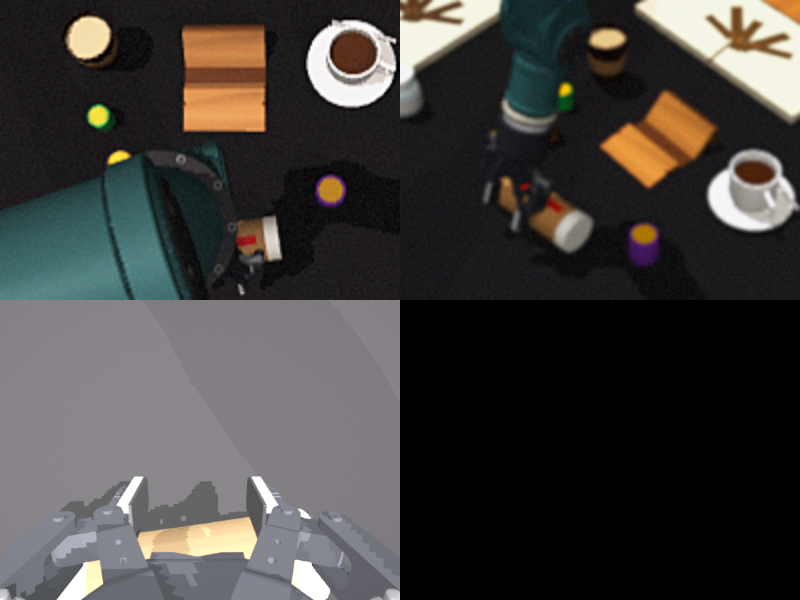

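The fingers are straddled low behind the tube (wrist view: tube at the bottom, behind the pads) and the red strip is still up. I'll start rolling gently.

Call:
jog_arm(plan=[[[0.006, 0, 0, 0, 0, 0, -0.4], [0.005, 0, 0, 0, 0, 0, -0.4], [0.005, 0, 0, 0, 0, 0, -0.4], [0.005, 0, 0, 0, 0, 0, -0.4], [0.005, 0, 0, 0, 0, 0, -0.4]]])

```text
clock: 9.88
ee_pos: [0.3782, 0.1094, 0.0515]
ee_rot: [[-0.002, 0.934, -0.358], [1.0, 0.002, -0.0], [0.0, -0.358, -0.934]]
contact_force: [-5.1, 1.5, 11.6]
gripper_width: 0.06
```

Call:
jog_arm(plan=[[[0.006, 0, 0, 0, 0, 0, -0.4], [0.006, 0, 0, 0, 0, 0, -0.4], [0.006, 0, 0, 0, 0, 0, -0.4], [0.006, 0, 0, 0, 0, 0, -0.4], [0.006, 0, 0, 0, 0, 0, -0.4]]])

```text
clock: 10.5
ee_pos: [0.4, 0.1123, 0.0561]
ee_rot: [[-0.006, 0.927, -0.376], [1.0, 0.007, 0.001], [0.004, -0.376, -0.927]]
contact_force: [-10.9, 6.0, 51.2]
gripper_width: 0.06
```

```bash
python3 - <<'E'
from h import *
a=snap("top","top6")[155:305,130:330]; s=snap("side","s6")[110:270,150:360]
cv2.imwrite("pics/c6.png",np.hstack([cv2.resize(x[:,:,::-1],(400,300)) for x in(a,s)]))
E
```

```text
(no output)
```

View pics/c6.png

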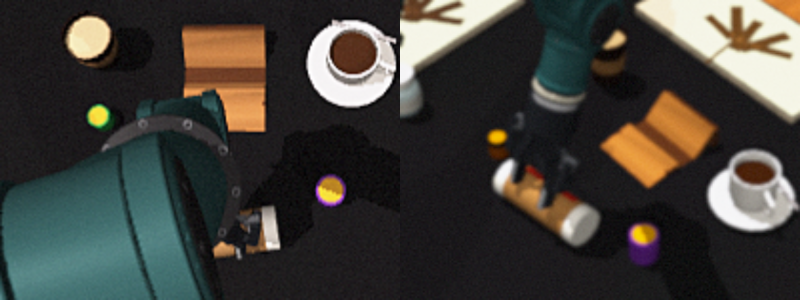

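The vertical force rose to 51 N: the tilted fingers are riding up on the tube instead of rolling it. I'll back off and check.

Call:
jog_arm(plan=[[[-0.015, 0, 0, 0, 0, 0, -0.4], [-0.015, 0, 0, 0, 0, 0, -0.4], [-0.015, 0, 0, 0, 0, 0, -0.4], [-0.008, 0, 0, 0, 0, 0, -0.4], [0, 0, 0, 0, 0, 0, -0.4]]])

```text
clock: 11.22
ee_pos: [0.3574, 0.1088, 0.0504]
ee_rot: [[-0.0, 0.936, -0.353], [1.0, 0.0, -0.0], [-0.0, -0.353, -0.936]]
contact_force: [-0.6, -0.4, -0.3]
gripper_width: 0.0598
```

```bash
python3 - <<'E'
from h import *
print(telemetry.read_state()['joint_pos'].round(1))
s=snap("side","s7")[130:260,170:330]
cv2.imwrite("pics/c7.png",cv2.resize(s[:,:,::-1],None,fx=5,fy=4.5))
E
```

```text
[-16.   37.2  -3.4 130.4  -8.5  32.3  78.9]
```

View pics/c7.png

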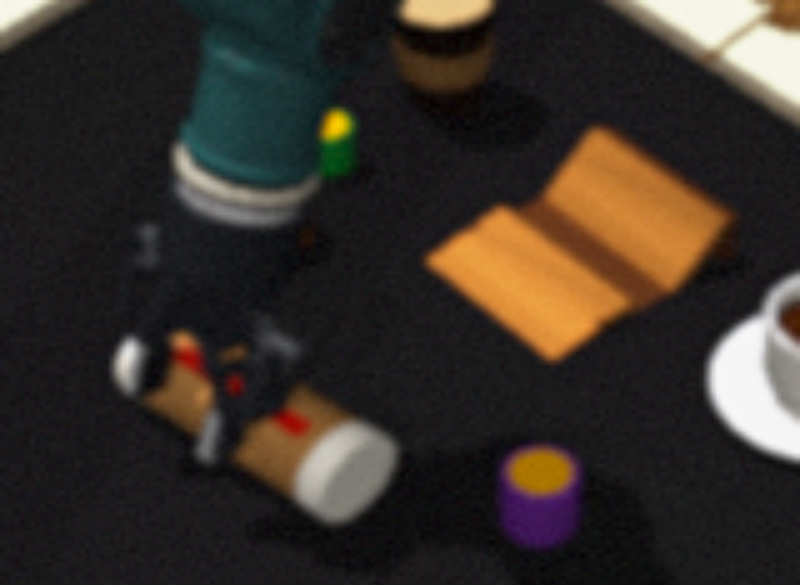

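Call:
jog_arm(plan=[[[-0.004, 0, 0, 0, -0.05, 0, 0.3], [0, 0, 0, 0, -0.05, 0, 0.3], [0, 0, -0.005, 0, -0.05, 0, 0.3], [0, 0, -0.007, 0, 0, 0, 0.3], [0, 0, -0.005, 0, 0, 0, 0.3]]])

```text
clock: 11.9
ee_pos: [0.3548, 0.1092, 0.033]
ee_rot: [[0.0, 0.978, -0.208], [1.0, -0.0, 0.0], [0.0, -0.208, -0.978]]
contact_force: [0.7, -0.6, -0.3]
gripper_width: 0.0299
```

```bash
python3 - <<'E'
from h import *
s=telemetry.read_state(); print(s['joint_pos'].round(1),s['contact_force'].round(1))
E
```

```text
[-18.5  36.8  -2.8 136.1  -8.3  18.5  77.2] [ 0.7 -0.6 -0.3]
```

Call:
jog_arm(plan=[[[0.004, 0, 0, 0, -0.03, 0, 0.3], [0.004, 0, 0, 0, -0.02, 0, 0.3], [0.004, 0, 0, 0, -0.02, 0, 0.3], [0.004, 0, 0, 0, 0, 0, 0.3], [0.004, 0, 0, 0, 0, 0, 0.3]]])

```text
clock: 12.52
ee_pos: [0.3742, 0.1091, 0.0337]
ee_rot: [[-0.0, 0.99, -0.139], [1.0, 0.0, 0.0], [0.0, -0.139, -0.99]]
contact_force: [0.4, -1.0, -0.9]
gripper_width: 0.03
```

Call:
jog_arm(plan=[[[0.003, 0, 0, 0, 0, 0, 0.3], [0.003, 0, 0, 0, 0, 0, 0.3], [0.003, 0, 0, 0, 0, 0, 0.3], [0.003, 0, 0, 0, 0, 0, 0.3], [0.003, 0, 0, 0, 0, 0, 0.3]]])

```text
clock: 13.15
ee_pos: [0.3889, 0.109, 0.0336]
ee_rot: [[-0.0, 0.99, -0.14], [1.0, 0.0, -0.0], [0.0, -0.14, -0.99]]
contact_force: [-0.4, 0.6, 0.7]
gripper_width: 0.03
```

```bash
python3 - <<'E'
from h import *
s=telemetry.read_state(); print(s['joint_pos'].round(1),s['contact_force'].round(1))
E
```

```text
[-19.2  36.5  -1.1 134.6  -7.3  16.6  77.1] [-0.4  0.6  0.7]
```

There's no force now and the finger front is past the tube's old back line, so the tube is rolling. Continuing.

Call:
jog_arm(plan=[[[0.004, 0, 0, 0, -0.02, 0, 0.3], [0.004, 0, 0, 0, -0.02, 0, 0.3], [0.004, 0, 0, 0, -0.02, 0, 0.3], [0.004, 0, 0, 0, -0.02, 0, 0.3], [0.004, 0, 0, 0, -0.02, 0, 0.3]]])

```text
clock: 13.78
ee_pos: [0.4087, 0.109, 0.0336]
ee_rot: [[-0.0, 0.999, -0.039], [1.0, 0.0, -0.0], [-0.0, -0.039, -0.999]]
contact_force: [0.1, -0.0, 1.5]
gripper_width: 0.0297
```

```bash
python3 - <<'E'
from h import *
s=telemetry.read_state(); print(s['joint_pos'].round(1),s['contact_force'].round(1))
a=snap("top","top8")[155:305,130:330]; s=snap("side","s8")[110:270,150:360]
cv2.imwrite("pics/c8.png",np.hstack([cv2.resize(x[:,:,::-1],(400,300)) for x in(a,s)]))
E
```

```text
[-21.1  35.9   0.8 135.9  -6.8  10.3  76.3] [ 0.1 -0.   1.5]
```

View pics/c8.png

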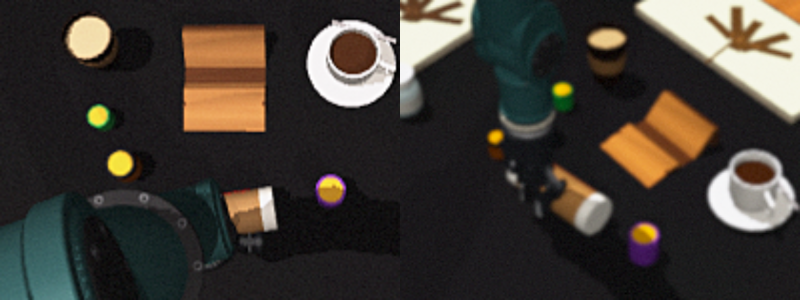

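The tube has rolled ahead, with its right cap near top-crop (268,208) and some yaw left. I'll widen the fingers and keep going.

Call:
jog_arm(plan=[[[0.005, 0, 0, 0, -0.02, 0, -0.2], [0.006, 0, 0, 0, -0.02, 0, -0.2], [0.006, 0, 0, 0, 0, 0, -0.2], [0.006, 0, 0, 0, 0, 0, -0.2], [0.006, 0, 0, 0, 0, 0, -0.2]]])

```text
clock: 14.5
ee_pos: [0.4385, 0.109, 0.0336]
ee_rot: [[-0.0, 1.0, 0.001], [1.0, 0.0, 0.0], [0.0, 0.001, -1.0]]
contact_force: [0.1, -0.0, -0.7]
gripper_width: 0.0513
```

Call:
jog_arm(plan=[[[0.006, 0, 0, 0, 0, 0, -0.2], [0.006, 0, 0, 0, 0, 0, -0.2], [0.006, 0, 0, 0, 0, 0, -0.2], [0.006, 0, 0, 0, 0, 0, -0.2], [0.006, 0, 0, 0, 0, 0, -0.2]]])

```text
clock: 15.12
ee_pos: [0.468, 0.109, 0.0336]
ee_rot: [[-0.0, 1.0, -0.0], [1.0, 0.0, -0.0], [-0.0, -0.0, -1.0]]
contact_force: [-0.1, -0.1, 1.1]
gripper_width: 0.051
```

```bash
python3 - <<'E'
from h import *
a=snap("top","top9")[155:305,130:330]; s=snap("side","s9")[110:270,150:360]
cv2.imwrite("pics/c9.png",np.hstack([cv2.resize(x[:,:,::-1],(400,300)) for x in(a,s)]))
E
```

```text
(no output)
```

View pics/c9.png

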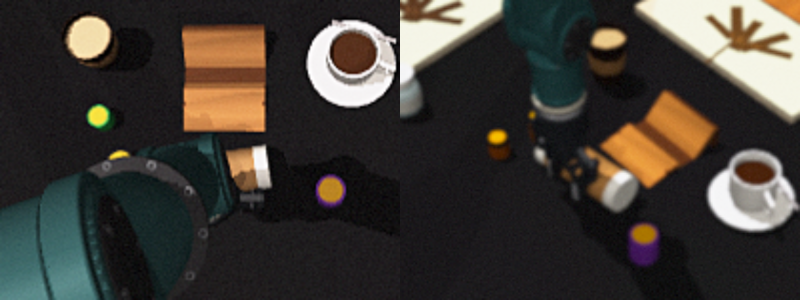

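```bash
python3 - <<'E'
from h import *
for f in("top1","top8","top9"):
    im=cv2.imread(f"pics/{f}.png"); m=(im.min(2)>150).astype(np.uint8); m[:, :245]=0; m[:,280:]=0; m[:222]=0; m[300:]=0
    n,l,s,c=cv2.connectedComponentsWithStats(m)
    i=1+s[1:,4].argmax(); p=np.argwhere(l==i)[:,::-1].astype(np.float32); r=cv2.minAreaRect(p)
    b=cv2.boxPoints(r); w=at("top",b,.045)[:,:2]
    print(f,s[i,4],r,at("top",[c[i]],.045).round(4)); print(w.round(4).tolist())
E
```

```text
top1 142 ((265.2599792480469, 273.8199768066406), (20.36467742919922, 7.071067810058594), 81.8698959350586) [[0.4203 0.0369 0.045 ]]
[[0.4469, 0.0509], [0.4496, 0.0315], [0.3945, 0.0236], [0.3918, 0.0428]]
top8 133 ((263.1271667480469, 258.8265380859375), (20.071552276611328, 6.690516471862793), 81.25383758544922) [[0.4624 0.043  0.045 ]]
[[0.488, 0.0567], [0.4907, 0.0383], [0.4358, 0.0298], [0.4331, 0.048]]
top9 129 ((260.2162170410156, 237.79730224609375), (19.39908218383789, 6.740358352661133), 80.53767395019531) [[0.5209 0.0513 0.045 ]]
[[0.5461, 0.0654], [0.5492, 0.0467], [0.4952, 0.0376], [0.4922, 0.0562]]
```

The yaw is still about 0.145 rad and the tube has drifted about 14 mm to +y. I'll move the hand toward the lagging left end so that the push straightens the tube.

Call:
jog_arm(plan=[[[-0.003, 0.01, 0, 0, 0, 0, -0.4], [0, 0.01, 0, 0, 0, 0, -0.4], [0.002, 0.009, 0, 0, 0, 0, -0.4], [0.006, 0, 0, 0, 0, 0, -0.4], [0.006, 0, 0, 0, 0, 0, -0.4]]])

```text
clock: 15.85
ee_pos: [0.479, 0.138, 0.0336]
ee_rot: [[-0.0, 1.0, -0.0], [1.0, 0.0, -0.0], [-0.0, -0.0, -1.0]]
contact_force: [-0.1, -0.0, 1.1]
gripper_width: 0.0597
```

```bash
cat >> h.py <<'E'
def cap(f):
    im=cv2.imread(f"pics/{f}.png"); m=(im.min(2)>130).astype(np.uint8); m[:, :245]=0; m[:,280:]=0; m[:165]=0; m[300:]=0
    n,l,s,c=cv2.connectedComponentsWithStats(m)
    i=1+s[1:,4].argmax(); p=np.argwhere(l==i)[:,::-1].astype(np.float32); r=cv2.minAreaRect(p)
    print(f,s[i,4],r,at("top",[c[i]],.045).round(4))
E
python3 -c "
from h import *
snap('top','top10');cap('top10')"
```

```text
top10 137 ((259.54998779296875, 232.84999084472656), (20.5060977935791, 6.788225173950195), 81.8698959350586) [[0.5347 0.0532 0.045 ]]
```

Call:
jog_arm(plan=[[[0.006, 0, 0, 0, 0, 0, -0.4], [0.005, 0, 0, 0, 0, 0, -0.4], [0.005, 0, 0, 0, 0, 0, -0.4], [0.005, 0, 0, 0, 0, 0, -0.4], [0.005, 0, 0, 0, 0, 0, -0.4]]])

```text
clock: 16.52
ee_pos: [0.505, 0.138, 0.0336]
ee_rot: [[-0.0, 1.0, 0.0], [1.0, 0.0, 0.0], [0.0, 0.0, -1.0]]
contact_force: [0.3, 0.4, -0.1]
gripper_width: 0.0599
```

```bash
python3 -c "
from h import *
snap('top','top11');cap('top11')"
```

```text
top11 136 ((258.2837829589844, 223.70269775390625), (20.2210750579834, 6.904757499694824), 80.53767395019531) [[0.5612 0.0571 0.045 ]]
```

Call:
jog_arm(plan=[[[0.005, 0, 0.002, 0, 0, 0, -0.4], [0.005, 0, 0.002, 0, 0, 0, -0.4], [0.005, 0, 0.002, 0, 0, 0, -0.4], [0.005, 0, 0, 0, 0, 0, -0.4], [0.005, 0, 0, 0, 0, 0, -0.4]]])

```text
clock: 17.2
ee_pos: [0.5295, 0.1381, 0.0396]
ee_rot: [[-0.001, 1.0, -0.001], [1.0, 0.001, -0.0], [-0.0, -0.001, -1.0]]
contact_force: [-1.0, 0.5, 1.1]
gripper_width: 0.0596
```

```bash
python3 -c "
from h import *
snap('top','top12');cap('top12')"
```

```text
top12 135 ((257.2900085449219, 217.5299835205078), (20.36467742919922, 6.9296464920043945), 81.8698959350586) [[0.5782 0.0598 0.045 ]]
```

Call:
jog_arm(plan=[[[0.005, 0, 0.002, 0, 0, 0, -0.4], [0.005, 0, 0.002, 0, 0, 0, -0.4], [0.005, 0, 0, 0, 0, 0, -0.4], [0.004, 0, 0, 0, 0, 0, -0.4], [0.004, 0, 0, 0, 0, 0, -0.4]]])

```text
clock: 17.88
ee_pos: [0.5485, 0.1385, 0.0438]
ee_rot: [[-0.001, 1.0, -0.009], [1.0, 0.001, -0.0], [-0.0, -0.009, -1.0]]
contact_force: [-11.2, 2.8, 17.6]
gripper_width: 0.0594
```

```bash
python3 - <<'E'
from h import *
a=snap("top","top13"); cap('top13'); a=a[155:305,130:330]; s=snap("side","s13")[110:270,150:360]
cv2.imwrite("pics/c13.png",np.hstack([cv2.resize(x[:,:,::-1],(400,300)) for x in(a,s)]))
E
```

```text
top13 128 ((257.0, 216.0), (20.0, 6.0), 90.0) [[0.583  0.0595 0.045 ]]
```

View pics/c13.png

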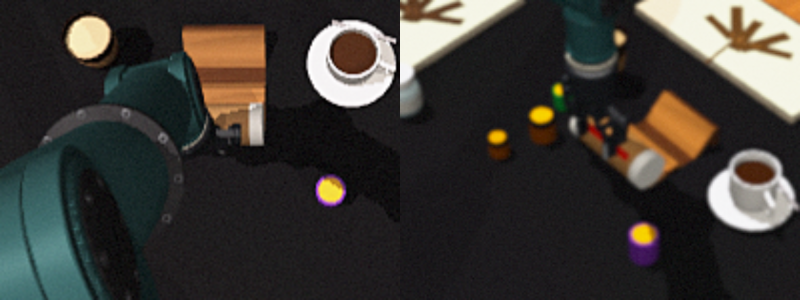

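The tube is now square to the groove at the ramp foot, but the force is climbing: finger friction is jamming it. I'll back off and tilt the fingers forward so they push below the tube's axis.

Call:
jog_arm(plan=[[[-0.012, 0, 0, 0, 0, 0, -0.4], [-0.008, -0.004, -0.003, 0, -0.09, 0, 0.0], [-0.004, -0.003, -0.004, 0, -0.09, 0, 0.0], [0, 0, -0.004, 0, -0.09, 0, 0.0], [0, 0, -0.003, 0, -0.09, 0, 0.0]]])

```text
clock: 18.6
ee_pos: [0.5277, 0.1342, 0.0401]
ee_rot: [[0.0, 0.983, 0.183], [1.0, -0.001, 0.001], [0.001, 0.183, -0.983]]
contact_force: [0.3, -0.5, -0.2]
gripper_width: 0.0428
```

```bash
python3 -c "
from h import *
snap('top','top14');cap('top14');s=telemetry.read_state();print(s['ee_pos'],s['contact_force'],s['joint_pos'])"
```

```text
top14 137 ((257.5, 220.5), (19.0, 7.0), 90.0) [[0.5695 0.0598 0.045 ]]
[0.52763044 0.13477742 0.04011926] [-0.48300297  0.67359484 -0.30898058] [-28.94245067  37.75298727  10.56705022 129.2854425  -38.1653595
   4.46118213 106.6864377 ]
```

Call:
jog_arm(plan=[[[-0.015, 0, 0, 0, 0.09, 0, 0.3], [-0.005, -0.002, 0, 0, 0.095, 0, 0.3], [0, 0, -0.005, 0, 0, 0, 0.3], [0, 0, -0.005, 0, 0, 0, 0.3], [0, 0, 0, 0, 0, 0, 0.3]]])

```text
clock: 19.27
ee_pos: [0.5062, 0.1325, 0.0294]
ee_rot: [[0.0, 1.0, -0.004], [1.0, -0.0, 0.002], [0.002, -0.004, -1.0]]
contact_force: [-0.1, -0.2, 0.4]
gripper_width: 0.03
```

```bash
python3 -c "
from h import *
snap('top','top15');cap('top15');s=telemetry.read_state();print(s['ee_pos'],s['contact_force'],s['joint_pos'])"
```

```text
top15 133 ((257.1499938964844, 220.9499969482422), (6.870477199554443, 20.200376510620117), 3.3664603233337402) [[0.5699 0.0596 0.045 ]]
[0.50647194 0.1325983  0.02973207] [ 0.46630991  0.40187488 -0.29965717] [-31.65248545  40.20369077  16.83976571 125.27029406 -35.25463414
  19.21897765 105.08229691]
```

Call:
jog_arm(plan=[[[0.006, 0, 0, 0, 0, 0, 0.3], [0.006, 0, 0, 0, 0, 0, 0.3], [0.006, 0, 0, 0, 0, 0, 0.3], [0.006, 0, 0, 0, 0, 0, 0.3], [0.006, 0, 0, 0, 0, 0, 0.3]]])

```text
clock: 19.95
ee_pos: [0.5375, 0.1329, 0.0301]
ee_rot: [[0.0, 1.0, -0.003], [1.0, -0.0, 0.002], [0.002, -0.003, -1.0]]
contact_force: [-1.9, -0.1, 0.8]
gripper_width: 0.03
```

```bash
python3 -c "
from h import *
snap('top','top16');cap('top16');s=telemetry.read_state();print(s['ee_pos'],s['contact_force'])"
```

```text
top16 126 ((257.0, 218.0), (20.0, 6.0), 90.0) [[0.5771 0.0594 0.045 ]]
[0.53855837 0.13286021 0.03018418] [ 0.53581239  0.10181305 -0.6976373 ]
```

Clean contact this time, with the force under 2 N. Climbing the ramp, raising the hand with the tube.

Call:
jog_arm(plan=[[[0.005, 0, 0.001, 0, 0, 0, 0.3], [0.005, 0, 0.001, 0, 0, 0, 0.3], [0.005, 0, 0.001, 0, 0, 0, 0.3], [0.005, 0, 0.001, 0, 0, 0, 0.3], [0.005, 0, 0.001, 0, 0, 0, 0.3]]])

```text
clock: 20.62
ee_pos: [0.5627, 0.1329, 0.0353]
ee_rot: [[0.0, 1.0, -0.002], [1.0, -0.0, 0.002], [0.002, -0.002, -1.0]]
contact_force: [-1.8, -0.5, 1.2]
gripper_width: 0.03
```

```bash
python3 -c "
from h import *
snap('top','top17');cap('top17');s=telemetry.read_state();print(s['ee_pos'],s['contact_force'])"
```

```text
top17 127 ((257.0, 209.0), (20.0, 6.0), 90.0) [[0.604  0.0598 0.045 ]]
[0.56413153 0.13286028 0.03548105] [ 0.44927861  0.12376371 -0.05997442]
```

Call:
jog_arm(plan=[[[0.005, 0, 0.001, 0, 0, 0, 0.3], [0.005, 0, 0.001, 0, 0, 0, 0.3], [0.005, 0, 0.001, 0, 0, 0, 0.3], [0.005, 0, 0.001, 0, 0, 0, 0.3], [0.005, 0, 0.001, 0, 0, 0, 0.3]]])

```text
clock: 21.3
ee_pos: [0.5878, 0.1328, 0.0402]
ee_rot: [[0.0, 1.0, -0.002], [1.0, -0.0, 0.002], [0.002, -0.002, -1.0]]
contact_force: [-2.0, -0.3, -0.1]
gripper_width: 0.0302
```

Call:
jog_arm(plan=[[[0.004, 0, 0.001, 0, 0, 0, 0.3], [0.003, 0, 0, 0, 0, 0, 0.3], [0.003, 0, 0, 0, 0, 0, 0.3], [0.003, 0, 0, 0, 0, 0, 0.3], [0.002, 0, 0, 0, 0, 0, 0.3]]])

```text
clock: 21.92
ee_pos: [0.6031, 0.1328, 0.0412]
ee_rot: [[0.0, 1.0, -0.001], [1.0, -0.0, 0.002], [0.002, -0.001, -1.0]]
contact_force: [-0.1, -0.1, -1.0]
gripper_width: 0.0299
```

```bash
python3 -c "
from h import *
snap('top','top18');cap('top18');s=telemetry.read_state();print(s['ee_pos'],s['contact_force'])"
```

```text
top18 130 ((257.5, 189.5), (19.0, 7.0), 90.0) [[0.6606 0.0592 0.045 ]]
[0.60328549 0.13283316 0.04125524] [1.27815187 0.29690307 0.88843826]
```

It dropped into the V. I'll withdraw and verify.

Call:
jog_arm(plan=[[[-0.02, 0, 0, 0, 0, 0, 0.3], [-0.025, 0, 0.01, 0, 0, 0, 0.3], [-0.02, 0, 0.05, 0, 0, 0, 0.3], [-0.02, 0, 0.06, 0, 0, 0, 0.3], [-0.02, 0, 0.06, 0, 0, 0, 0.3]]])

```text
clock: 22.6
ee_pos: [0.4971, 0.1328, 0.2212]
ee_rot: [[0.0, 1.0, -0.003], [1.0, -0.0, 0.002], [0.002, -0.003, -1.0]]
contact_force: [0.8, 1.7, 0.5]
gripper_width: 0.0295
```

Call:
jog_arm(plan=[[[0, 0.06, 0.03, 0, 0, 0, 0.3], [-0.01, 0.06, 0.02, 0, 0, 0, 0.3], [-0.01, 0.06, 0, 0, 0, 0, 0.3], [0, 0.06, 0, 0, 0, 0, 0.3], [0, 0, 0, 0, 0, 0, 0.3]]])

```text
clock: 23.22
ee_pos: [0.4762, 0.3746, 0.2667]
ee_rot: [[-0.01, 1.0, -0.002], [1.0, 0.01, 0.005], [0.005, -0.002, -1.0]]
contact_force: [-1.1, -0.7, -0.5]
gripper_width: 0.0299
```

```bash
python3 - <<'E'
from h import *
a=snap("top","top19"); s=snap("side","s19")
cv2.imwrite("pics/c19.png",np.hstack([cv2.resize(a[150:300,150:350,::-1],(400,300)),cv2.resize(s[110:270,150:360,::-1],(400,300))]))
g=cv2.cvtColor(a,cv2.COLOR_RGB2HSV); m=cv2.inRange(g,(18,120,90),(35,255,255)); k,l,st,c=cv2.connectedComponentsWithStats(m)
for i in range(1,k):
    if st[i,4]>20 and c[i][1]>150 and c[i][0]<320: print(c[i],at("top",[c[i]],.046).round(4))
m=(a.min(2)>130).astype(np.uint8); m[:,:190]=0; m[:,285:]=0; m[:165]=0; m[215:]=0
k,l,st,c=cv2.connectedComponentsWithStats(m)
for i in range(1,k):
    if st[i,4]>25: print("cap",st[i],at("top",[c[i]],.05).round(4))
E
```

```text
[178.44067797 212.3220339 ] [[0.5949 0.2858 0.046 ]]
[189.44354839 235.91935484] [[0.5268 0.2514 0.046 ]]
[294.88888889 249.5       ] [[ 0.4871 -0.045   0.046 ]]
[184.31325301 263.95180723] [[0.4481 0.263  0.046 ]]
cap [205 179   8  21 138] [[0.6613 0.2012 0.05  ]]
cap [255 179   7  21 143] [[0.6597 0.0578 0.05  ]]
```

View pics/c19.png

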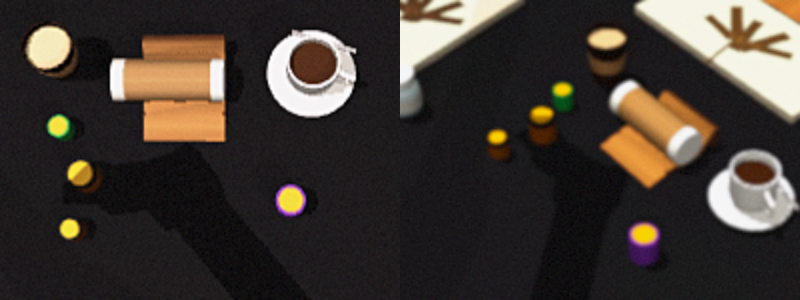

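The tube is seated in the V: its caps are at top-crop (117,80) and (217,80), parallel to the groove, about 21 mm off its middle. The jar is upright about 143 mm to the side, and the other things are where they were.

```bash
python3 -c "
from h import *
ticket.finish_job()"
```

```text
the job is handed in; nothing more can be done
```

I pushed the jar clear of the lane, rolled the tube up the ramp into the V-cradle, and handed the job in at about 23 s of the 58 s allowed. No verdict was reported.

**Last checks, from the camera images:**
- **Tube:** it lies in the V, about 0.01 rad off the groove direction and about 21 mm off the cradle's middle (limit 45 mm). Its axis is within about 4 mm of my estimate of the groove line. I did not measure its height separately.
- **Jar:** it stands upright about 143 mm to the side of the lane.
- **Other things:** the cup, the coffee and the look-alike jars appear unmoved in the last images. I did not re-check the larger jar, the paint tube or the brush; the arm did not work near them.
- **Robot:** the arm is well clear and touching nothing.

**What went wrong on the way:**
- **Jams:** the fingers twice rode up on the tube. The wrist force showed about 51 N the first time and about 21 N at the ramp foot. I could not tell which part of the hand pressed, so the 51 N may count against the 40 N limit if it was the gripper body. Lowering the fingertips and closing the fingers partway cured it, and the climb then took about 2 N.
- **Joint limit:** an attempt to tilt the fingers forward stopped at joint 6's lower limit (4.46°), so I went back to pointing straight down.
- **Sideways drift:** the tube kept its starting angle until it reached the ramp, which caused the 21 mm offset.

I viewed 11 pictures, one over the budget of 10.

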